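# Retain the cart wheel with its R-clip

## Task

Take the big steel R-clip with the orange eye out of the wooden pin block and push its straight leg straight down through the cross-drilled hole in the wheel's axle, until its bow has sprung over the axle and the clip sits fully home; then let go of it. The axle floats endwise, so find the hole by eye or by feel with only a light touch, never leaning hard on the axle, and leave the other pins, the tools and the parts on the bench where they are.

Things in the scene. Friction and masses are not known exactly. Their poses are not given: they have to be found in the camera images.
- stand: Fixed stand: grey base plate 130 x 260 x 12 mm, green post, black wheel (diameter 120, blue hub) on a level steel axle (diameter 22). Origin on the table below the axle; x across the axle, y along it from free end to wheel, z up. Along y: washer (diameter 36) at 22 to 25 mm, hub tube (diameter 30) 25 to 85, tyre 85 to 123; the free stub ends between y -24 and -50. Never press it above 40 N.
- washer_face (a point): Point on the axle's centre line in the washer's outer face, 90 mm above the table, axes as the stand. The axle floats endwise in the wheel (moves only if pushed with over 15 N), so its hole's centre lies anywhere from 12 to 38 mm out from here, towards -y. Upright square hole 8.6 x 8.6 mm through the 22 mm axle, its mouth 11 mm above the centre line: a dark spot on top.
- block: Fixed light-wood pin block 56 x 200 x 48 mm; origin at the centre of its underside, y along its length. Three upright slots (x 8.5 mm, y 23 mm, 38 mm deep, floor 10 mm above the table) hold, in any order, the R-clip, a small brass clip and a flat steel key, 62 mm apart.
- clip: The loose R-clip, 50 g, standing leg down in the block. Origin at the straight leg's tip, z up the leg; bow on the +y side, flat in the y-z plane. Leg: round steel 6 mm, rounded tip, 45 mm long below a 13 mm stop collar. Bow: 5 mm wire, to y 18 mm, flared end at z 11, throat at z 20. Fully home the axle's centre is at z 33, collar down on the axle, x along the axle, either way round.
- eye (a point): Centre of the clip's eye, the part to grip: an orange disc 28 mm in diameter and 10 mm thick along x, with flat faces; close the fingers along x. In the clip's frame at y 3, z 75 mm; the disc's lowest edge stays 17 mm above the top of the axle when home. Axes as the clip.
- bow (a joint): Spread of the clip's spring bow in rad: 0 closed (at rest), about 0.06 passing over the axle, 0 again when home. It begins to spread when the leg's tip is about 13 mm below the axle's centre line and springs shut after about 26 mm. Pushing it over takes roughly 5 to 15 N; once over, it holds by itself.
- small_clip: Bystander in the block: small brass clip, yellow eye 18 mm in diameter, about 77 mm tall; origin at its leg's tip. Leave it.
- screwdriver: Bystander: screwdriver lying on the bench beyond the block's right-hand end.
- wrench: Bystander: open wrench lying on the bench.
- washer: Bystander: loose steel washer, 44 mm in diameter, 5 mm thick, between block and stand.
- grease: Bystander: white grease jar with blue cap, 60 mm in diameter, 55 mm tall.
- spare_wheel: Bystander: spare black wheel lying flat, 120 mm in diameter, 38 mm tall.
- key: Bystander in the block: flat dark steel key 20 x 6 mm, 74 mm tall, with a 10 mm thick head; origin at its foot. Leave it.
Not all that is in view belongs to the job. Leave any green or purple look-alike of the clip alone. Of the things like the block, leave any that is turquoise; of the rest the smaller one is meant.

How it is judged:
By the outcome, as a careful person would: the job done as asked, in the order asked, and still so for the second after the job is handed in, with the robot touching nothing.
It also fails if it takes over 72 s, if anything falls off the work surface, if the arm or the gripper's body presses on something with over 40 N, if the wrist force passes 120 N, or if a joint passes its speed limit or range.

## Robot

A 7-joint arm with a two-finger parallel gripper is mounted at the origin on the work surface. World frame = base frame: x ahead of the robot, y to its left, z up, the work surface at z = 0. Lengths are in mm, angles in rad, forces in N, time in s.
With the tool pointing down it reaches from about 400 to 875 mm from the base axis. Payload 6.5 kg.
Tool frame: the origin (TCP) lies at the very end of the fingers, on their centre line; the grasp point (between the pads) lies 19 mm behind it (manip.grip_point_offset is the distance from the TCP to the grasp point, in mm); z points along the fingers, y is the line along which they close (so a half turn about z gives the same grasp; the last joint's range is limited). The gripper opens to 88 mm and grips with 3 to 60 N. Pads are 18 mm wide; open, the fingers measure 123 mm over their backs; the gripper's body (75 mm by 187 mm) begins 45 mm behind the grasp point.
Start: joints at [-1.343, 0.536, -0.004, 1.538, 0.003, 1.067, -0.071], TCP at [188.23, 622.141, 238.716] pointing down, gripper open.
Joint ranges: [-2.7, 2.7], [-0.37, 2.16], [-1.27, 1.26], [0.24, 2.4], [-1.31, 4.45], [0.19, 1.91], [-2.76, 2.76]. Speed limits (rad/s): [2.39, 2.39, 3.14, 3.14, 3.14, 3.14, 3.14].

## Interface

Orientations are given as a unit quaternion [x, y, z, w].
In Python, from station import manip, fingers, solver, readout, viewer, workorder gives the robot as it stands. Calls block until the motion is done:
- manip.move_ptp(position, orientation): joint-space move of the TCP to a pose.
- manip.move_straight(position, rot=None, velocity=150, threshold=None): straight line of the TCP; rot=None keeps the orientation; velocity is the mean speed in mm/s. With threshold (N) it stops when the force on the tool has changed by that much, and returns True; else False.
- manip.movej(angles): joint-space move.
- fingers.grip(opening): finger opening in mm; the grip force is fixed at half the most; returns when the fingers have stopped.
- manip.pause(seconds).
- solver.solve_ik(position, orientation): joint angles nearest the present ones, or None.
- readout.read_state(): the state.
- viewer.capture(name): name is "side" or "top"; returns a dict with "img" (384x512x3 uint8, blue, green, red), "K" (3x3 intrinsics, pixels), "distortion" ([k1, k2, p1, p2, k3] as OpenCV has them; the pictures are not rectified), "cam_to_world" (4x4, takes a point from camera to world coordinates). Camera axes: x right, y down, z forward; pixel columns grow to the right and rows downward; lengths in mm; the calibration is good to about 2 mm. A picture is of the moment at which its call begins. There is no depth.
A pose or a line that the arm cannot do raises manip.MotionError and nothing moves.
- workorder.close_job(): hands the job in; it is judged then, once.
The state is a dict: "time": time; "joint_pos": joint angles; "joint_vel": joint speeds; "joint_efforts": joint torques, N m; "ee_pos": TCP position; "tcp_rot": TCP orientation; "ft_force": force on the tool from outside, world axes, zero at the start; "moment": the same for the moment, N m; "gripper_width": finger opening in mm; "finger_force": force on a finger pad.
Only numpy, scipy, OpenCV 4.12 (cv2) and the standard library are available. Lean on these libraries where they do the work, as an engineer would, in place of code of your own. Each camera call takes 0.05 s, during which the arm holds its last target. There are 200 camera calls.

## Working session

There is one attempt and no reset: what is moved stays moved. The work goes in short steps, each a Python script; the robot and the scene stay as the last script left them, time stands still between calls to the robot, and variables do not carry over. Pictures are saved under pics/ and viewed, at most 10 in all, crops included, and the job is handed in when it is done.

```bash
ls; mkdir -p pics; cat > h.py <<'E'
import numpy as np, cv2
from station import manip, fingers, solver, readout, viewer, workorder
def ray(c,uv):
    p=cv2.undistortPoints(np.array([[uv]],float),np.array(c["K"],float),np.array(c["distortion"],float))[0,0]
    T=np.array(c["cam_to_world"]); d=T[:3,:3]@np.array([p[0],p[1],1.]); return T[:3,3],d/np.linalg.norm(d)
def onz(c,uv,z):
    o,d=ray(c,uv); return o+d*(z-o[2])/d[2]
def proj(c,P):
    T=np.linalg.inv(np.array(c["cam_to_world"])); 
    return cv2.projectPoints(np.array(P,float).reshape(-1,3),cv2.Rodrigues(T[:3,:3])[0],T[:3,3],np.array(c["K"],float),np.array(c["distortion"],float))[0].reshape(-1,2)
def tri(c1,u1,c2,u2):
    o1,d1=ray(c1,u1);o2,d2=ray(c2,u2)
    s=np.linalg.lstsq(np.c_[d1,-d2],o2-o1,rcond=None)[0]
    a,b=o1+d1*s[0],o2+d2*s[1]; return (a+b)/2,np.linalg.norm(a-b)
E
python3 - <<'E'
from h import *
import pickle
cs={}
for n in("top","side"):
    c=viewer.capture(n);cs[n]=c;cv2.imwrite(f"pics/{n}0.png",cv2.resize(c["img"],(768,576)))
    print(n,np.round(c["cam_to_world"],2).tolist(),np.round(c["K"],0).tolist())
pickle.dump(cs,open("c0.pkl","wb"))
s=readout.read_state();print(s["time"],s["tcp_rot"],s["ft_force"])
E
```

```text
pics
top [[-0.01, -1.0, 0.07, 434.36], [-1.0, 0.01, 0.02, -146.64], [-0.02, -0.07, -1.0, 1201.8], [0.0, 0.0, 0.0, 1.0]] [[433.0, 0.0, 255.0], [0.0, 433.0, 193.0], [0.0, 0.0, 1.0]]
side [[0.88, -0.32, 0.35, 122.61], [-0.48, -0.56, 0.67, -913.87], [-0.02, -0.76, -0.65, 810.21], [0.0, 0.0, 0.0, 1.0]] [[401.0, 0.0, 259.0], [0.0, 401.0, 186.0], [0.0, 0.0, 1.0]]
0.1 [ 1.46319102e-01  9.89237143e-01 -7.69610624e-04 -5.84531958e-05] [ 0.37392639  0.21707911 -0.2599033 ]
```

View pics/top0.png

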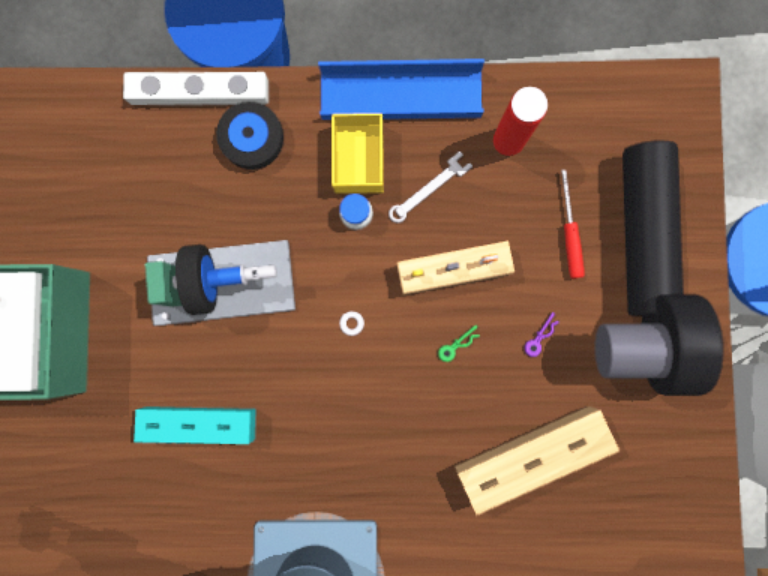

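View pics/side0.png

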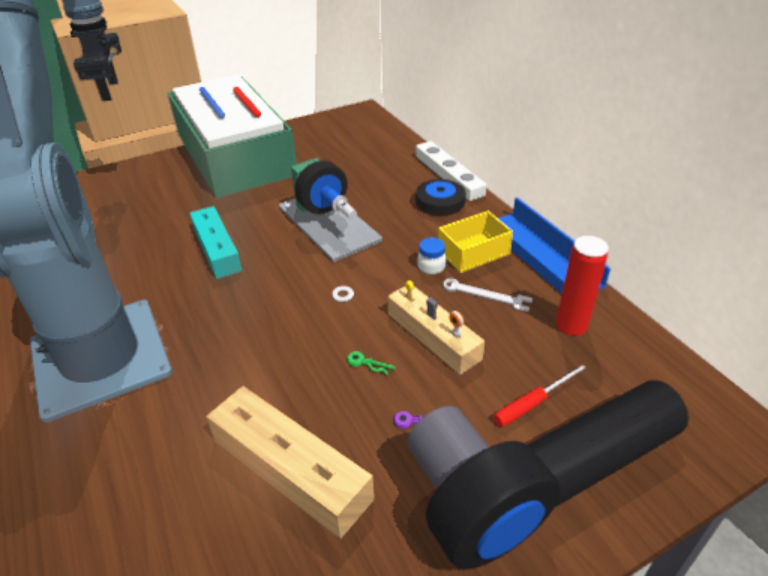

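The top view (768x576 scale) shows the small wood block at about (455,268), with the orange eye at its right end at (489,259). The stand is at (222,282) with the axle's free stub to the right, at about (260,272). In the side view the orange eye is at (456,318) and the stub at (343,205). Next step is close-up crops and numbers.

```bash
python3 - <<'E'
from h import *
import pickle
cs=pickle.load(open("c0.pkl","rb"))
def crop(n,x,y,w,h): return cv2.resize(cs[n]["img"][y:y+h,x:x+w],(400,300),interpolation=cv2.INTER_CUBIC)
m=np.vstack([np.hstack([crop("top",260,155,88,66),crop("side",255,180,80,60)]),np.hstack([crop("top",125,155,60,45),crop("side",190,100,80,60)])])
cv2.imwrite("pics/crops.png",m)
pt={}
for n,(x,y,w,h) in {"top":(300,155,50,40),"side":(285,195,40,35)}.items():
    hsv=cv2.cvtColor(cs[n]["img"],cv2.COLOR_BGR2HSV)[y:y+h,x:x+w]
    k=((hsv[...,0]<13)&(hsv[...,1]>120)&(hsv[...,2]>120)).astype(np.uint8)
    N,L,S,C=cv2.connectedComponentsWithStats(k)
    for i in range(1,N):
        if S[i,4]>8: print(n,S[i],C[i]+[x,y])
    i=1+np.argmax(S[1:,4]);pt[n]=C[i]+[x,y]
print(tri(cs["top"],pt["top"],cs["side"],pt["side"]))
# block outline: light wood mask
c=cs["top"];hsv=cv2.cvtColor(c["img"],cv2.COLOR_BGR2HSV)
x,y,w,h=260,155,90,50
k=((hsv[...,0]>12)&(hsv[...,0]<28)&(hsv[...,2]>165)&(hsv[...,1]>50))[y:y+h,x:x+w].astype(np.uint8)
k=cv2.morphologyEx(k,cv2.MORPH_CLOSE,np.ones((7,7)))
ct=max(cv2.findContours(k,0,2)[0],key=cv2.contourArea)+[x,y]
r=cv2.boxPoints(cv2.minAreaRect(ct));print(r)
P=np.array([onz(c,q,48) for q in r]);print(P.round(1),[np.linalg.norm(P[i]-P[i-1]).round(1) for i in range(4)])
E
```

```text
top [  0   0  50  31 626] [328.99041534 163.48722045]
top [  0  31  50   9 291] [328.3814433  191.24054983]
side [  0   0  40  35 384] [308.390625 206.90625 ]
(array([ 585.91898973, -310.53813236,   99.1074355 ]), np.float64(8.389775886851549))
[[263.78537 173.8683 ]
 [338.89413 159.62355]
 [343.00375 181.2924 ]
 [267.895   195.53716]]
[[ 570.9 -146.    48. ]
 [ 607.  -346.7   48. ]
 [ 548.8 -356.3   48. ]
 [ 512.6 -156.4   48. ]] [np.float64(59.2), np.float64(203.9), np.float64(59.0), np.float64(203.1)]
```

View pics/crops.png

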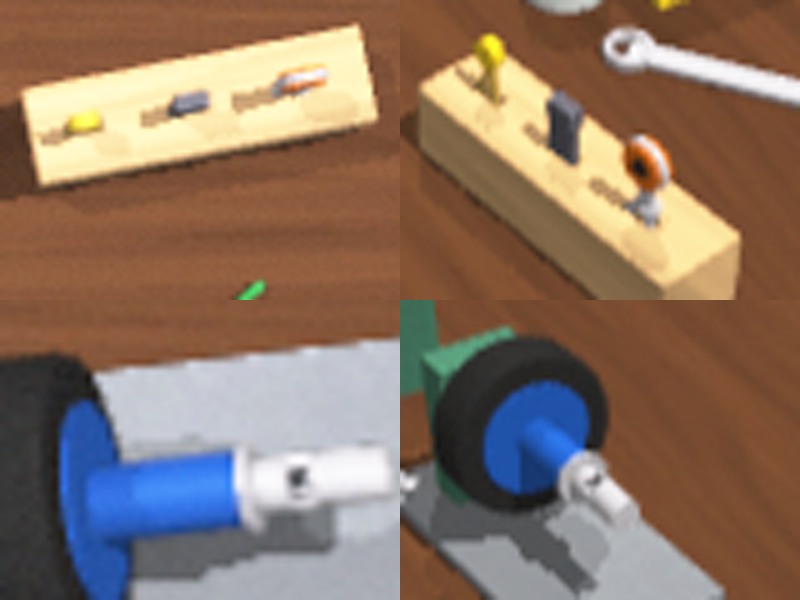

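The crops show the orange eye in its slot at the block's right end. The hole is a dark spot on the stub at crop (299,478), which is full-frame top pixel (169.9,181.7), with the stub running right. I'll measure the eye, block and axle next.

```bash
python3 - <<'E'
from h import *
import pickle
cs=pickle.load(open("c0.pkl","rb"))
pt={}
for n,(x,y,w,h) in {"top":(316,165,20,15),"side":(298,204,14,18)}.items():
    hsv=cv2.cvtColor(cs[n]["img"],cv2.COLOR_BGR2HSV)[y:y+h,x:x+w]
    k=((hsv[...,0]<14)&(hsv[...,1]>95)&(hsv[...,2]>90)).astype(np.uint8)
    ys,xs=np.nonzero(k);pt[n]=np.array([xs.mean()+x,ys.mean()+y]);print(n,len(xs),pt[n],xs.min()+x,xs.max()+x,ys.min()+y,ys.max()+y)
print(tri(cs["top"],pt["top"],cs["side"],pt["side"]),onz(cs["top"],pt["top"],92))
B=np.array([[570.9,-146],[607,-346.7],[548.8,-356.3],[512.6,-156.4]]);ctr=B.mean(0)
u=B[1]-B[0]+B[2]-B[3];u/=np.linalg.norm(u);print("block",ctr,"dir",u,"eye along",(onz(cs["top"],pt["top"],92)[:2]-ctr)@u,(onz(cs["top"],pt["top"],92)[:2]-ctr)@[-u[1],u[0]])
# axle
c=cs["top"];img=c["img"];hsv=cv2.cvtColor(img,cv2.COLOR_BGR2HSV)
blue=((hsv[...,0]>100)&(hsv[...,0]<125)&(hsv[...,1]>150))
L=[]
for X in range(144,161):
    ys=np.nonzero(blue[170:200,X])[0]+170; L.append([X,ys.min(),ys.max(),ys.mean()])
print(np.array(L).round(1).tolist())
g=cv2.cvtColor(img,cv2.COLOR_BGR2GRAY)
print(g[172:192,158:187])
H=onz(c,(169.85,181.7),101);print("hole",H)
L=np.array(L);a,b=onz(c,L[2,[0,3]],98),onz(c,L[-3,[0,3]],98);print("axdir",a,b,(b-a)/np.linalg.norm(b-a))
k=cv2.inRange(hsv,(90,10,100),(125,75,225))[150:225,95:205]
k=cv2.morphologyEx(k,cv2.MORPH_OPEN,np.ones((3,3)));ct=max(cv2.findContours(k,0,1)[0],key=cv2.contourArea)+[95,150]
hu=cv2.convexHull(ct)[:,0];print(np.array([onz(c,q,12)[:2] for q in cv2.approxPolyDP(hu,2,True)[:,0]]).round(1).tolist())
E
```

```text
top 15 [326.2        173.33333333] 322 331 172 175
side 133 [305.42857143 209.39849624] 298 311 204 217
(array([ 568.95878015, -307.73284073,   94.06092864]), np.float64(8.579242814331408)) [ 565.36110737 -305.98236037   92.        ]
block [ 559.825 -251.35 ] dir [ 0.17760984 -0.98410098] eye along 54.74702669324109 -4.255155970733163
[[144.0, 180.0, 190.0, 185.0], [145.0, 180.0, 189.0, 184.5], [146.0, 180.0, 189.0, 184.5], [147.0, 179.0, 189.0, 184.0], [148.0, 179.0, 189.0, 184.0], [149.0, 179.0, 189.0, 184.0], [150.0, 179.0, 189.0, 184.0], [151.0, 179.0, 189.0, 184.0], [152.0, 179.0, 189.0, 184.0], [153.0, 179.0, 189.0, 184.0], [154.0, 179.0, 189.0, 184.0], [155.0, 179.0, 188.0, 183.5], [156.0, 178.0, 188.0, 183.0], [157.0, 178.0, 188.0, 183.0], [158.0, 178.0, 188.0, 183.0], [159.0, 178.0, 188.0, 183.0], [160.0, 187.0, 188.0, 187.5]]
[[203 204 201 200 201 200 198 198 199 200 200 201 197 196 195 194 194 194
  195 196 196 196 194 194 194 192 193 192 193]
 [203 203 202 198 204 199 201 201 199 200 204 200 196 198 197 197 195 194
  194 194 195 194 194 193 195 196 194 195 195]
 [202 202 
[... 1703 characters left out ...]
66 176 147 104  97  97 101  99 113 125 124 124 124 165
  200 202 201 200 199 200 198 192 181 188 197]
 [ 89  90  89  99 125 147 128  99  97  96 102  99 106 116 122 123 124 166
  201 199 198 200 197 198 189 178 173 178 181]
 [100  98 101  99 100 109 104  97 100  98 102  99  99 104 114 124 122 153
  183 182 189 189 182 180 177 174 170 173 173]
 [100  99 101 100 100  98  96  97 101  97  98  99 100 100 102 107 105 142
  172 171 177 177 171 169 171 172 171 171 175]]
hole [546.81403636  94.5075228  101.        ]
axdir [540.47116809 156.27393464  98.        ] [544.0518809  125.54638153  98.        ] [ 0.11574776 -0.99327864  0.        ]
[[610.2, 55.6], [488.1, 47.0], [473.0, 206.5], [600.4, 197.0]]
```

```bash
cat >> h.py <<'E'
def q(phi): # closing axis (tool y) direction angle phi in world, tool down
    a=(phi+np.pi/2)/2; return [float(np.cos(a)),float(np.sin(a)),0.,0.]
E
python3 - <<'E'
from h import *
import pickle
cs=pickle.load(open("c0.pkl","rb"))
print(tri(cs["top"],(326.3,172.0),cs["side"],(304.2,212.3)),onz(cs["top"],(326.3,172),92),onz(cs["top"],(169.1,181.1),101))
print(proj(cs["side"],[568.8,-306,85]),proj(cs["side"],[546,96,101]))
for phi in(.179,.179-np.pi): print(solver.solve_ik([568.8,-306,66],q(phi)))
for phi in(.1-np.pi/2,.1+np.pi/2): print(solver.solve_ik([546,96,200],q(phi)))
E
```

```text
(array([ 570.28918796, -307.74044094,   83.82669449]), np.float64(1.1145512113910023)) [ 568.79785947 -306.30257574   92.        ] [548.3743394   96.43757598 101.        ]
[[303.15686428 211.79817252]] [[228.48221117 134.94416292]]
[-0.0484697   0.8771818   0.72349098  1.68216653 -0.7278275   0.8713373
  1.16539035]
[-0.22417218  1.0777622   1.08146475  1.69198969 -1.07575481  1.08349996
 -1.74573277]
[-0.79600004  0.50815892  0.72472844  1.86219862 -0.41498187  0.92739437
 -1.34997608]
[-0.4211296   0.42485932  0.21356752  1.84127568 -0.1129264   0.88715353
  1.51625709]
```

```bash
python3 - <<'E'
from h import *
fingers.grip(44)
manip.move_ptp([570,-307.5,190],q(.179))
manip.move_straight([570,-307.5,106],velocity=150)
s=readout.read_state();print(s["time"],s["ee_pos"],s["gripper_width"],s["ft_force"])
T=viewer.capture("top");S=viewer.capture("side")
import pickle;pickle.dump({"top":T,"side":S},open("c1.pkl","wb"))
print(proj(S,[570,-307.5,106]),proj(S,[570,-307.5,85]))
a=cv2.resize(S["img"][160:235,255:355],(800,600),interpolation=cv2.INTER_CUBIC)
cv2.imwrite("pics/s1.png",a)
E
```

```text
5.0917 [ 570.32145222 -308.03603969  106.71330854] 43.86828451669048 [-0.11890078  0.32040607  0.65737725]
[[304.31682907 206.06921937]] [[303.86610072 211.98955335]]
```

View pics/s1.png

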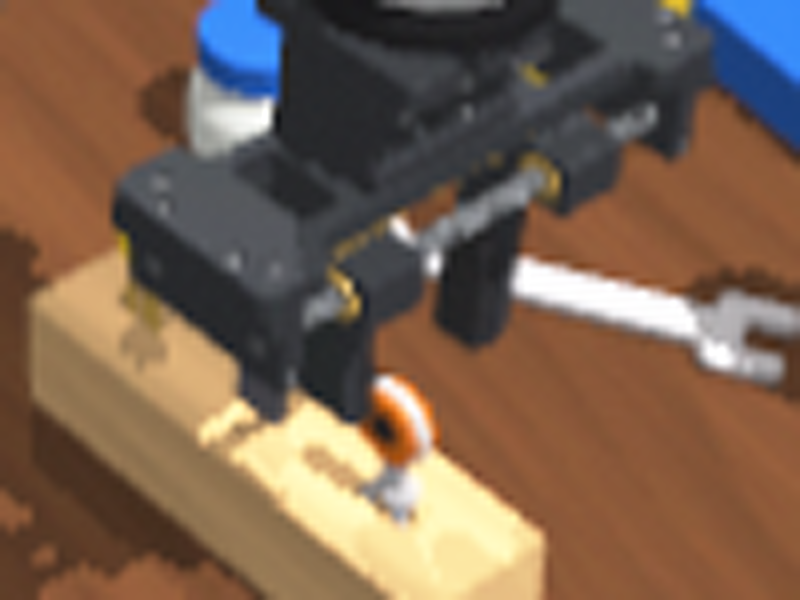

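The eye sits at crop (399,418), within about 1 px of its predicted spot and between the fingers (tips at about (350,420) and (470,345)). Going down to grip, then lifting for a look at the clip.

```bash
python3 - <<'E'
from h import *
hit=manip.move_straight([570.5,-308,66],velocity=60,threshold=10)
s=readout.read_state();print(hit,s["ee_pos"],s["ft_force"])
if not hit:
    fingers.grip(0); manip.pause(.2)
    s=readout.read_state();print(s["time"],s["ee_pos"],s["gripper_width"],s["finger_force"],s["ft_force"])
E
```

```text
False [ 570.55518623 -308.24567617   66.15421379] [-0.35875694  0.53029317  0.05281134]
6.8167 [ 570.47688865 -308.00939994   66.05364834] 9.704114320569557 29.999702323693782 [-0.45627748 -0.70914716  0.92529929]
```

```bash
python3 - <<'E'
from h import *
import pickle
manip.move_straight([570.5,-308,210],velocity=120)
s=readout.read_state();print(s["time"],s["gripper_width"],s["ft_force"])
manip.move_ptp([547.5,40,210],q(.1+np.pi/2))
manip.pause(.2)
T=viewer.capture("top");S=viewer.capture("side")
s=readout.read_state();print(s["time"],s["ee_pos"],s["gripper_width"],s["ft_force"])
pickle.dump({"top":T,"side":S,"s":s},open("c2.pkl","wb"))
p=s["ee_pos"]
print(proj(S,[p,p+[0,0,-56],p+[3,0,-56],p+[-3,0,-56]]))
cv2.imwrite("pics/s2.png",cv2.resize(S["img"][70:160,190:310],(800,600),interpolation=cv2.INTER_CUBIC))
E
```

```text
8.1667 9.778017530893882 [ 0.68164696  0.73280714 -0.68301366]
9.7833 [547.6467383   39.24493412 209.96032437] 9.566526134723668 [ 0.68491693  0.25775362 -0.58558834]
[[234.72910471 112.79401792]
 [235.77386867 128.99038859]
 [236.66052588 128.72269814]
 [234.88566896 129.25855934]]
```

View pics/s2.png

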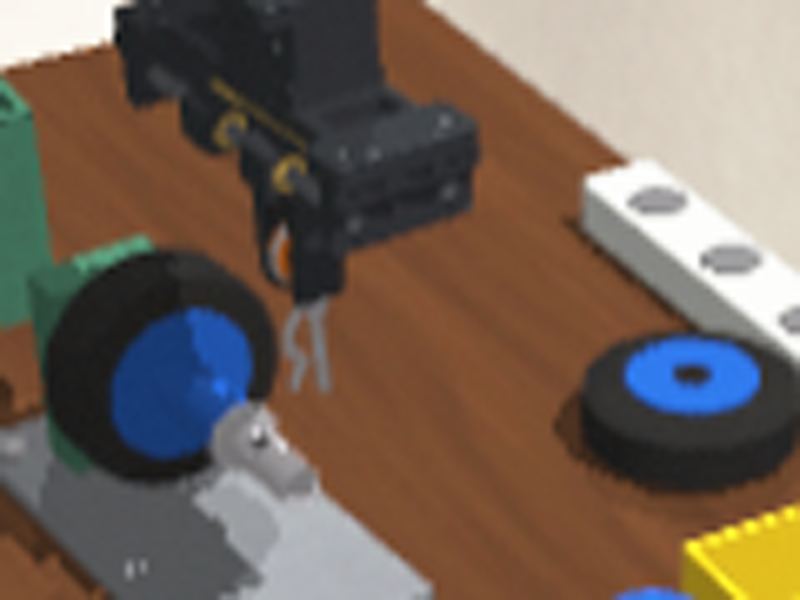

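The clip hangs with its leg to the right (tip at crop (323,390)) and its bow to the left (end at (296,388)). The hole is at crop (262,437). I'll compute the tip and hole positions in the side camera.

```bash
python3 - <<'E'
from h import *
import pickle
d=pickle.load(open("c2.pkl","rb"));S=d["side"];p=d["s"]["ee_pos"]
c0=pickle.load(open("c0.pkl","rb"))
n=np.array([-np.sin(.1),np.cos(.1)*1,0]) # approx axle dir
n=np.array([-.1,.995,0])
for uv in[(238,128.),(237.8,127.2),(234.0,128.0)]:
    o,dd=ray(S,uv);t=n@(p-o)/(n@dd);print("tip",o+dd*t-p)
for uv in[(228.9,135.1),(228.4,135.6)]: print("hole side",onz(S,uv,101),tri(c0["top"],(169.1,181.1),S,uv))
g=cv2.cvtColor(S["img"],cv2.COLOR_BGR2GRAY)
print(g[112:133,230:244]);print(g[130:140,222:236])
E
```

```text
tip [  7.9695502    0.80095982 -55.43646939]
tip [  7.4399365    0.74773231 -52.39345524]
tip [ -5.90610143  -0.59357803 -50.28631228]
hole side [546.77630176  94.49691245 101.        ] (array([548.22337308,  96.98447411,  99.15583109]), np.float64(0.7387301332800006))
hole side [544.13620767  92.66249097 101.        ] (array([547.62593288,  97.77121988,  97.08287236]), np.float64(2.491079337660171))
[[ 64  48  67  55  32  33  34  34  34  36  35  54  84  86]
 [ 86  74  69  55  33  34  35  35  34  33  37  64  87  84]
 [ 86  87  87  76  32  33  34  38  70  67  68  82  87  86]
 [ 87  88  87  86  53  58  63  89 104  89  86  87  87  88]
 [ 76  86  87  93 101  93 103 117 110  87  84  87  88  88]
 [ 62  85  88 106 122 100 113 118 101  83  86  87  87  87]
 [ 52  81  94 120 113  88 102 118  96  83  85  86  88  88]
 [ 42  71 101 122  96  89  98 119 103  83  83  84  88  88]
 [ 39  66 103 119  87  87  94 119 107  85  83  81  86  88]
 [ 39  62 101 118  94  87  91 120 112  85  84  83  84  84]
 [ 39  57 100 120 112 100  92 120 117  85  86  83  83  84]
 [ 38  55  93 109 115 116  97 116 118  89  87  
[... 434 characters left out ...]
  88  86  90  87  85  86  89  91  91  89  87  88]
 [155 113  89  87  87  90  87  86  86  89  90  91  87  88]]
[[ 68  70  75  99 116 103  85  99  83  86  86  88  88  87]
 [ 66  73 110 128 124 128 119 154 114  89  88  86  90  87]
 [ 68 101 126 128 120 123 157 174 155 113  89  87  87  90]
 [ 96 121 121 121 126 142 168 168 171 130  92  89  87  86]
 [121 123 120 123 139 161 211 157 190 131  94  92  89  85]
 [122 120 120 130 142 146 182 113 166 183 124  94  90  88]
 [120 118 120 128 135 120  83  76 137 196 204 114  92  91]
 [118 118 116 119 130 133 116 124 152 163 206 144 124  91]
 [108 119 117 116 121 135 126 140 146 152 155 157 151 128]
 [ 95 120 122 118 115 117 124 133 140 147 152 155 155 151]]
```

```bash
python3 - <<'E'
from h import *
import pickle
d=pickle.load(open("c2.pkl","rb"));S=d["side"];p=d["s"]["ee_pos"]
g=cv2.cvtColor(S["img"],cv2.COLOR_BGR2GRAY).astype(float)
n=np.array([-.1,.995,0]);ex=np.array([.995,.1,0])
P=[]
for r in range(118,128):
    w=np.clip(g[r,236:241]-88,0,None);u=(w*np.arange(236,241)).sum()/w.sum()
    o,dd=ray(S,(u,r));X=o+dd*(n@(p-o)/(n@dd))-p;P.append([u,X@ex,X[2]])
P=np.array(P);print(P.round(2));f=np.polyfit(P[:,2],P[:,1],1);print("slope dx/dz",f,"x at -56",np.polyval(f,-56))
print(d["s"]["tcp_rot"])
E
```

```text
[[236.88   6.24 -19.83]
 [237.09   6.74 -23.44]
 [237.23   7.02 -26.99]
 [237.36   7.24 -30.53]
 [237.38   7.13 -33.97]
 [237.34   6.76 -37.33]
 [237.46   6.97 -40.91]
 [237.77   7.83 -44.74]
 [237.98   8.37 -48.47]
 [237.98   8.16 -51.94]]
slope dx/dz [-0.05419837  5.3046302 ] x at -56 8.339738831547994
[-4.92578432e-02  9.98786083e-01 -1.61893092e-04 -3.25797409e-06]
```

```bash
cat >> h.py <<'E'
from scipy.spatial.transform import Rotation as R
TH=.04; AX=np.array([-.1,.995,0]); EX=np.array([.995,.1,0])
Q=(R.from_rotvec(AX*TH)*R.from_quat(q(.1+np.pi/2))).as_quat().tolist()
OFF=EX*5.8+np.array([0,0,-56.])
def tip(P,v=60,th=None): return manip.move_straight(list(np.array(P,float)-OFF),rot=Q,velocity=v,threshold=th)
def st():
    s=readout.read_state(); f=s["ft_force"]; print(round(s["time"],2),"tip",(s["ee_pos"]+OFF).round(2),"f",np.round(f,2),"m",np.round(s["moment"],3),"w",round(s["gripper_width"],2)); return s
E
python3 - <<'E'
from h import *
import pickle
tip([547.5,95.8,112],100);manip.pause(.2);s=st()
S=viewer.capture("side");T=viewer.capture("top");pickle.dump({"side":S,"top":T,"s":s},open("c3.pkl","wb"))
cv2.imwrite("pics/s3.png",cv2.resize(S["img"][105:150,200:260],(800,600),interpolation=cv2.INTER_CUBIC))
t=s["ee_pos"]+OFF
print(proj(S,[t,t-[0,0,11]]))
E
```

```text
10.83 tip [547.79  95.21 112.44] f [-0.43  0.56 -0.6 ] m [ 0.047 -0.069 -0.01 ] w 9.64
[[228.85697175 131.89127065]
 [229.08319245 134.79178273]]
```

View pics/s3.png

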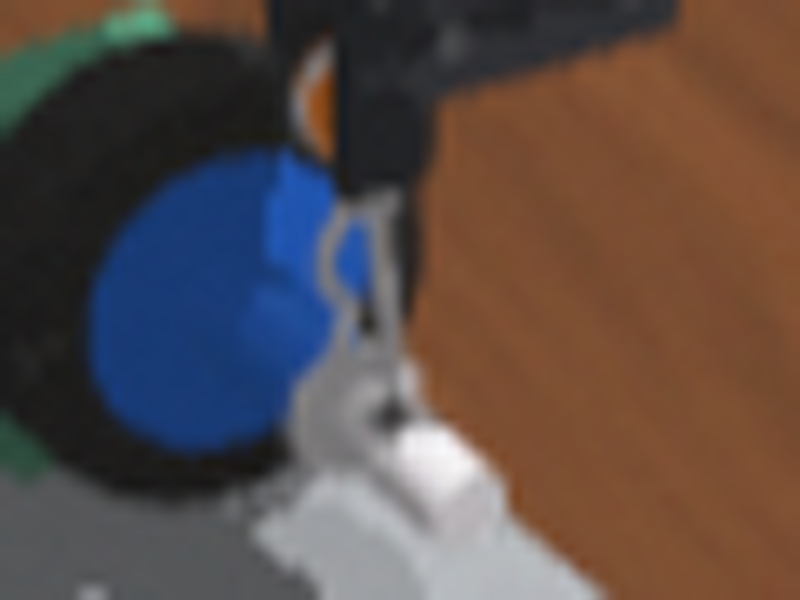

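The leg runs down to about crop (394,365) and the dark hole is at (390,415). The predicted landing point is (394,404), so they line up to about 1 px. Descending with a light touch.

```bash
python3 - <<'E'
from h import *
t0=np.array([547.5,95.8])
tip([*t0,106],60);manip.pause(.2);st()
h=tip([*t0,92],15,2.5);print(h);s=st()
E
```

```text
11.38 tip [547.56  95.78 106.04] f [ 0.18 -0.46 -0.75] m [ 0.029 -0.104 -0.02 ] w 9.93
False
12.47 tip [547.56  95.8   92.07] f [-0.12 -0.4  -0.78] m [-0.007 -0.076 -0.027] w 9.73
```

```bash
python3 - <<'E'
from h import *
t0=np.array([547.5,95.8])
print(tip([*t0,82],15,3));st()
S=viewer.capture("side")
cv2.imwrite("pics/s4.png",cv2.resize(S["img"][105:150,200:260],(800,600),interpolation=cv2.INTER_CUBIC))
E
```

```text
False
13.28 tip [547.15  95.71  81.89] f [-0.88 -0.59  0.54] m [-0.118  0.313 -0.037] w 9.42
```

View pics/s4.png

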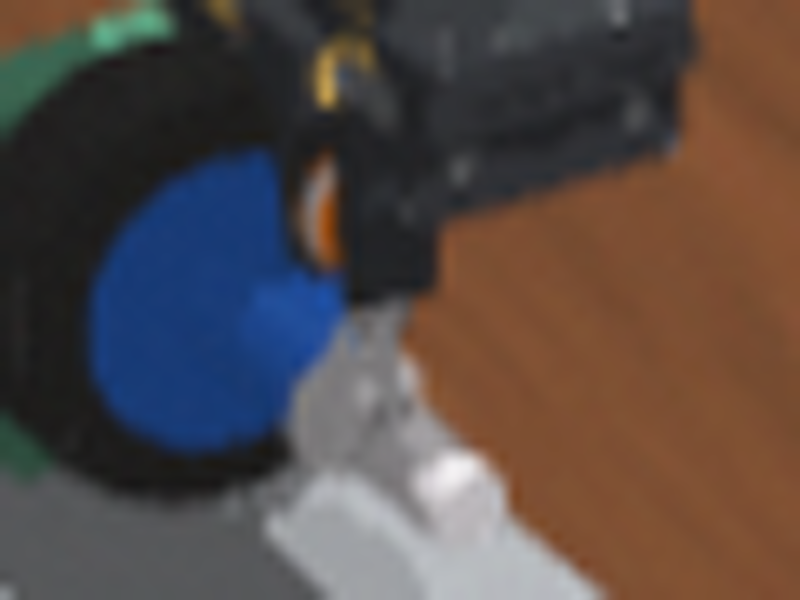

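The leg enters the hole at crop (392,405), with under 1 N on the tool. Pushing on in steps with the force watched.

```bash
python3 - <<'E'
from h import *
t=np.array([547.3,95.7])
for z in (78,74,70,66,62,60,58.5):
    h=tip([*t,z],20,22);s=st();f=s["ft_force"]
    if h or np.hypot(f[0],f[1])>12: print("stop",h);break
E
```

```text
13.68 tip [546.37  95.51  77.68] f [-3.79 -0.79  1.77] m [-0.187  0.953  0.015] w 9.8
14.03 tip [547.03  95.4   73.74] f [-2.75 -2.04 -0.63] m [-0.335  0.727 -0.008] w 9.51
14.38 tip [547.03  95.46  69.6 ] f [-3.25 -2.1  -2.52] m [-0.471  0.679  0.002] w 9.94
14.73 tip [547.05  95.45  65.64] f [-3.49 -3.69 -2.77] m [-0.668  0.723  0.008] w 9.55
15.08 tip [547.03  95.43  61.56] f [-2.6  -2.85 -5.99] m [-0.787  0.565  0.038] w 9.59
15.33 tip [547.73  95.5   59.96] f [ 0.02 -4.27 -5.04] m [-0.809  0.226  0.002] w 9.32
15.58 tip [548.18  95.59  58.84] f [-0.19 -3.83 -1.52] m [-0.929 -0.077  0.007] w 9.46
```

```bash
python3 - <<'E'
from h import *
t=np.array([547.5,95.7])
for z in (57.5,56.5,55.5,54.5,53.5):
    h=tip([*t,z],10,10);manip.pause(.1);s=st();f=s["ft_force"]
    if h or f[2]>8: print("stop",h);break
S=viewer.capture("side");cv2.imwrite("pics/s5.png",cv2.resize(S["img"][105:150,200:260],(800,600),interpolation=cv2.INTER_CUBIC))
E
```

```text
15.93 tip [548.35  95.64  57.87] f [ 1.69 -4.69  1.49] m [-0.977 -0.293  0.073] w 9.96
16.28 tip [548.07  95.59  56.7 ] f [ 2.94 -4.51  1.38] m [-1.074 -0.527 -0.039] w 9.05
16.63 tip [548.12  95.53  56.16] f [ 1.1  -5.05  7.58] m [-1.048 -0.144  0.049] w 9.61
16.98 tip [548.24  95.53  55.92] f [-2.43 -5.17 15.75] m [-1.083e+00  4.080e-01 -1.000e-03] w 9.87
stop False
```

View pics/s5.png

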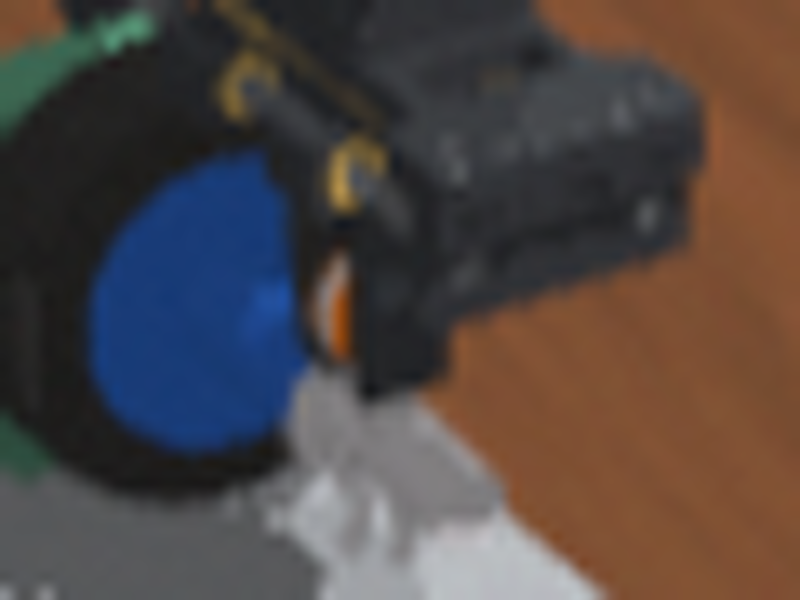

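The bow end shows under the axle at crop (375,510), and the collar bottomed with a firm rise to 16 N. Easing off, releasing, and checking.

```bash
python3 - <<'E'
from h import *
tip([548.1,95.6,56.1],20);st()
fingers.grip(26);manip.pause(.3);s=st()
print(manip.move_straight(list(s["ee_pos"]+[0,0,50]),velocity=60,threshold=6));st()
s=readout.read_state();manip.move_straight([s["ee_pos"][0],s["ee_pos"][1],230],velocity=120)
manip.move_ptp([480,-150,300],q(.1+np.pi/2));manip.pause(.3);st()
S=viewer.capture("side");T=viewer.capture("top")
a=cv2.resize(S["img"][100:145,200:260],(400,300),interpolation=cv2.INTER_CUBIC)
b=cv2.resize(T["img"][155:200,140:200],(400,300),interpolation=cv2.INTER_CUBIC)
c=cv2.resize(S["img"],(400,300));d=cv2.resize(T["img"],(400,300))
cv2.imwrite("pics/s6.png",np.vstack([np.hstack([a,b]),np.hstack([c,d])]))
E
```

```text
17.28 tip [548.12  95.54  56.31] f [ 0.18 -4.78  6.96] m [-1.1    0.026 -0.029] w 9.77
18.02 tip [548.09  95.62  56.09] f [0.24 0.15 0.14] m [-0.018 -0.05  -0.027] w 25.91
False
19.0 tip [547.82  95.65 105.79] f [-0.12 -0.67 -0.31] m [-0.022 -0.064 -0.004] w 26.03
21.04 tip [ 486.09 -148.59  243.72] f [ 0.73 -0.18  0.17] m [0.057 0.007 0.058] w 26.03
```

View pics/s6.png

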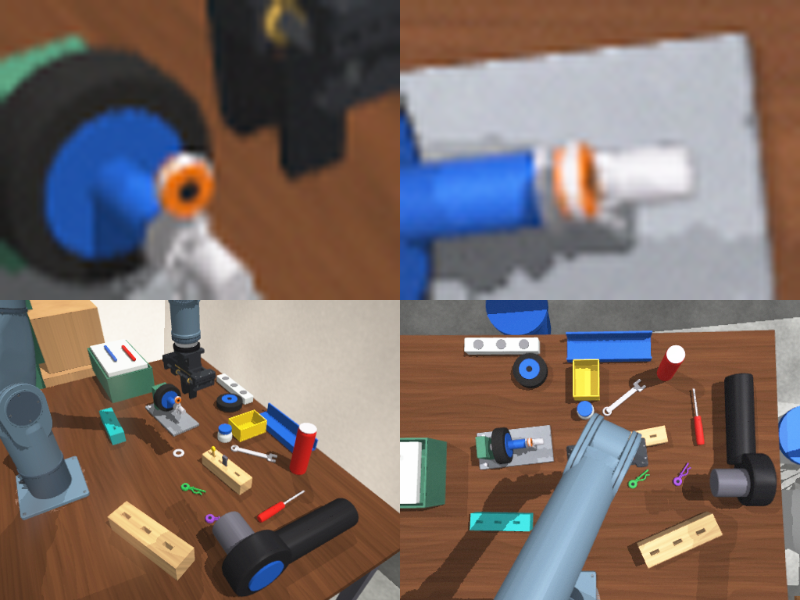

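The final views show the clip upright on the axle: eye at (186,188) in the side crop and (575,178) in the top crop, next to the washer. The other items are where they were.

```bash
python3 - <<'E'
from h import *
c=viewer.capture("side");print(proj(c,[[545,95.6,132]]))
print(workorder.close_job())
E
```

```text
[[227.59675803 126.83469648]]
the job is handed in; nothing more can be done
None
```

The R-clip is through the axle hole with its collar down on the axle and has been let go. The last pictures show it upright, with its eye about 1 px from the predicted home position. Pressing on the axle peaked at about 16 N in the readings I took, and I handed the job in at about 21 s; the judging result was not shown.

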